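# Load a glass plate into the bench clamp and hold it clamped

### The job

Slide the green glass plate with the white top band straight up out of its slotted rack and lower it, by hand all the way, into the slot at the front of the grey plate clamp until it stands on the bottom, then let go of it. Next flip the red safety catch right over, well past upright, away from the lever, and only then pull the yellow lever handle towards the plate as far as it goes, and finish while still holding it there, so that the pad presses the plate. Leave the amber plate, the bottle and the beaker where they are.

Things in the scene. Friction and masses are not known exactly. Their poses are not given: they have to be found in the camera images.
- plate: the plate to load: green-tinted glass, 5 thick (x) x 100 wide (y) x 110 high (z) mm, 0.14 kg, with a white band along its top 25 mm. Origin: middle of its bottom edge, z up. It starts upright in one of the rack's two slots, 55 mm of it showing above the slot guides
- amber_plate: amber glass plate of the same size without a band, in the rack's other slot, to be left alone. Origin: middle of its bottom edge
- rack: white fixed rack, 120 (x) x 130 (y) x 20 (z) mm base with two slots 60 mm apart (at x = +30 and -30 mm) for plates standing across x. Blue guides grip only the outer 16 to 20 mm of each side of a plate, up to 75 mm above the bench; the slots are 8 mm wide with their floor 20 mm above the bench. Origin: centre of its underside, z up
- clamp: grey plate clamp fixed to the bench, base 300 (x) x 150 (y) x 20 (z) mm, centred 30 mm towards -x from the origin. Origin: on its underside, below the lever hinge; -x is its front (roughly towards the robot), z up. From front to rear: the loading slot, the pad, the red catch, the lever. At its right (-y) side a post, up to 120 mm high, carries the catch
- seat (a point): middle of the floor of the clamp's loading slot, 135 mm in front (-x) of the clamp origin and 20 mm above the bench; the plate's origin belongs here, its faces towards the clamp's front and rear (either face). The slot is 10 mm wide (x) between a front stop wall and two rear guides, 112 mm long (y), with walls up to 80 mm above the bench and lips flared outward above them to about 88 mm. Axes as clamp
- catch_angle (a joint): angle (rad) of the red safety catch about its hinge, which runs along the clamp's x axis: near 0 (0 to 0.2 at the start) it lies level across the front of the lever and blocks it; it turns upward, stands upright at 1.57 and then goes over to the clamp's right side (-y), stop at 2.7. It has slight friction (0.08 N m) and stays where it is left. It counts as off above 1.9
- catch_grip (a point): point on the axis of the red round pin, 12 mm thick and 70 mm long, that sticks out level to the clamp's front (-x) from the free end of the catch arm; 41 mm in front of the arm's front face and 24 mm short of the pin's tip: the place to pinch it from above (fingers closing along the clamp's y). It runs on a circle of 85 mm radius about catch_hinge; the pin may turn between the fingers
- catch_hinge (a point): point on the catch's hinge axis level with the grip point: 36 mm in front, 60 mm to the right (-y) of the clamp origin, 120 mm above the bench
- lever_angle (a joint): angle (rad) of the lever about its hinge along the clamp's y axis: 0 at rest, leaning 0.5 rad to the rear (+x); it grows as the handle is pulled to the clamp's front (-x), stop at 1.05. With the catch on it moves only 0.1, or 0.2 if forced. A spring (about 0.35 N m at rest, 1.4 N m at the end, so up to 9 N at the handle) draws it back whenever it is let go. From about 0.8 the pad it drives presses the plate against the front stop; fully pulled means above 0.88
- lever: the lever: a steel arm 16 mm wide and 160 mm long with a yellow round handle bar at its end, 18 mm thick, along the clamp's y axis, reaching 100 mm to the left (+y) from the middle of the arm. Origin on the hinge, in the middle of the arm; the body turns with the lever, its axes parallel to the clamp's at rest
- lever_grip (a point): point on the handle's axis, 55 mm to the left (+y) of the lever arm: the place to grip it from above (fingers closing along the clamp's x). It runs on a circle of 160 mm radius about lever_hinge; the bar may turn between the fingers
- lever_hinge (a point): point on the lever's hinge axis below the grip point: 55 mm to the left (+y) of the clamp origin, 60 mm above the bench
- pad: black rubber pad, 50 (y) x 44 (z) mm, that the lever pushes 17 mm per rad to the front (-x) into the slot, on a spring of 2 N per mm, against the plate; origin in the middle of its face, 53 mm above the bench
- bottle: brown bottle with black cap, 60 mm diameter, 140 mm high, to be left alone; origin under its base
- beaker: small empty glass beaker, 60 mm diameter, 70 mm high, to be left alone; origin under its base
There are look-alikes about, which are no part of the job. Leave any blue, pink or purple look-alike of the plate alone.

How it is judged:
By the outcome, as a careful person would: the job done as asked, in the order asked, and still so for the second after the job is handed in, while the arm keeps its last pose, push and grip.
It also fails if it takes over 72 s, if anything falls off the work surface, if the arm or the gripper's body presses on something with over 40 N, if the wrist force passes 120 N, or if a joint passes its speed limit or range.

### The arm

A 7-joint arm with a two-finger parallel gripper is mounted at the origin on the work surface. World frame = base frame: x ahead of the robot, y to its left, z up, the work surface at z = 0. Lengths are in m, angles in rad, forces in N, time in s.
With the tool pointing down it reaches from about 0.425 to 0.925 m from the base axis. Payload 6.8 kg.
Tool frame: the origin (TCP) lies on the front face of the gripper's body, between the roots of the fingers; the fingertips stand 73 mm ahead of it and the grasp point (between the pads) lies 54 mm ahead of it; z points along the fingers, y is the line along which they close (so a half turn about z gives the same grasp; the last joint's range is limited). The gripper opens to 85 mm and grips with 20 to 120 N. Pads are 22 mm wide; open, the fingers measure 114 mm over their backs; the gripper's body (76 mm by 85 mm) begins 54 mm behind the grasp point. The pads swing forward as they close: fully open they stand 13 mm farther back than shut.
Start: joints at [1, 0.477, 0.022, 1.555, -0.011, 1.109, -0.083], TCP at [0.301, -0.604, 0.304] pointing down, gripper open.
Joint ranges: [-2.96, 2.96], [-0.34, 2.1], [-1.41, 1.46], [0.24, 2.44], [-1.37, 4.51], [0.17, 1.92], [-2.96, 2.96]. Speed limits (rad/s): [2.39, 2.39, 3.14, 3.14, 3.14, 3.14, 3.14].

### API

Orientations are given as a unit quaternion [w, x, y, z].
In Python, from station import bot, optics gives the robot as it stands.
- The arm moves only by the tool drive_tool, never from a script. Its argument "deltas" is a list of rows, each an object with "gripper": the closure in counts, from 0 (fully open) to 255 (shut); "offset": the shift along the tool's x, y, z in units of 1000 mm (1.0 is 1000 mm), a list of three; "angular": the turn, a rotation vector about the tool's x, y, z in units of 45 degrees (1.0 is 45 degrees), a list of three. In form: [{"gripper": gripper, "offset": [dx, dy, dz], "angular": [rx, ry, rz]}, ...]. A call has 1 to 5 rows; each row is the pose to reach, as a shift and turn from the pose commanded when the call began, along the tool's axes at that moment; what a row does not reach only later rows make up. A row lasts 1/10 s, in which the tool goes at most 50 mm and 8.59 degrees, less where a joint would pass 70% of its speed; a pose out of reach is approached as far as the arm can. A call with a number of a shift or a turn outside -1 to 1 is refused whole. A call with a gripper value outside its range is refused whole. The fingers move at their own pace and stop on an object; "grip_force" is the grip in N (left out, the last holds). Time passes only in rows, so rows that repeat a pose let the fingers close. It gives the time, the measured TCP pose, the force, the opening and the grip force at its end, in the units of the state.
- bot.get_obs(): the state, without advancing time (a new reading comes with each control period).
- optics.read_camera(name): name is "scene" or "side" or "wrist"; returns the picture (480x640x3 uint8, blue, green, red); there is no depth.
- optics.camera_model(name): a dict with "fx", "fy", "cx", "cy" (pixels), "dist" ([k1, k2, p1, p2, k3] as OpenCV has them; the pictures are not rectified), "cam_to_world" (4x4, takes a point from camera to world coordinates). Camera axes: x right, y up, looking along -z (the intrinsics and any distortion apply to the point x, -y, -z); pixel columns grow to the right and rows downward; lengths in m; the calibration is good to about 2 mm. A picture is of the moment at which its call begins: read the wrist's pose just before it. camera_model takes no time and is no camera call; for the wrist camera it gives the pose at the moment of the call.
- bot.hand_in(): hands the job in; it is judged then, once.
The state is a dict: "t": time; "q": joint angles; "joint_vel": joint speeds; "joint_torque": joint torques, N m; "eef_pos": TCP position; "tool_rot": TCP orientation; "contact_force": force on the tool from outside, world axes, zero at the start; "torque": the same for the moment, N m; "gripper_width": opening from 0.0 (shut) to 1.0 (fully open); "grasp_force": force on a finger pad.
Only numpy, scipy, OpenCV 4.12 (cv2) and the standard library are available. Lean on these libraries where they do the work, as an engineer would, in place of code of your own. Each camera call takes 0.05 s, during which the arm holds its last target. There are 200 camera calls.

## Working session

There is one attempt and no reset: what is moved stays moved. The work goes in short steps, Python scripts to look and compute and a tool call to move; the robot and the scene stay as the last step left them, time stands still between calls to the robot, and variables do not carry over. Pictures are saved under pics/ and viewed, at most 10 in all, crops included, and the job is handed in when it is done.

Besides the shell and the picture viewer there is one more tool, called after "Request:" as a command line: name --argument value ..., lists and objects as JSON in quotes. drive_tool: Moves the arm, as the interface text tells. Its arguments: {"type":"object","properties":{"deltas":{"type":"array"},"grip_force":{"type":"number"}},"required":["deltas"]}

```bash
ls; mkdir -p pics; python3 - <<'E'
from station import bot,optics
import cv2,numpy as np
o=bot.get_obs();print(o['t'],o['eef_pos'],o['tool_rot'])
for n in ['scene','side']:
    im=optics.read_camera(n);cv2.imwrite(f'pics/{n}0.png',im)
    m=optics.camera_model(n);print(n,m['fx'],m['fy'],m['cx'],m['cy'],m['dist'],np.round(m['cam_to_world'],3).tolist())
E
```

```text
pics
0.0 [ 0.301146   -0.60359237  0.3029352 ] [-8.59347691e-04  9.73347352e-01  2.29334088e-01 -2.65337892e-04]
scene 437.3416631522281 437.3416631522281 320.46938788188453 241.58160140044671 [-0.10306419  0.          0.          0.          0.        ] [[0.111, -0.66, 0.743, 1.133], [0.994, 0.081, -0.076, 0.019], [-0.011, 0.747, 0.665, 0.662], [0.0, 0.0, 0.0, 1.0]]
side 610.3688622216165 610.3688622216165 309.57085686385227 235.79212026859457 [-0.14706791  0.          0.          0.          0.        ] [[-0.682, 0.517, -0.516, -0.016], [-0.731, -0.48, 0.485, 0.592], [0.003, 0.709, 0.706, 0.891], [0.0, 0.0, 0.0, 1.0]]
```

View pics/scene0.png

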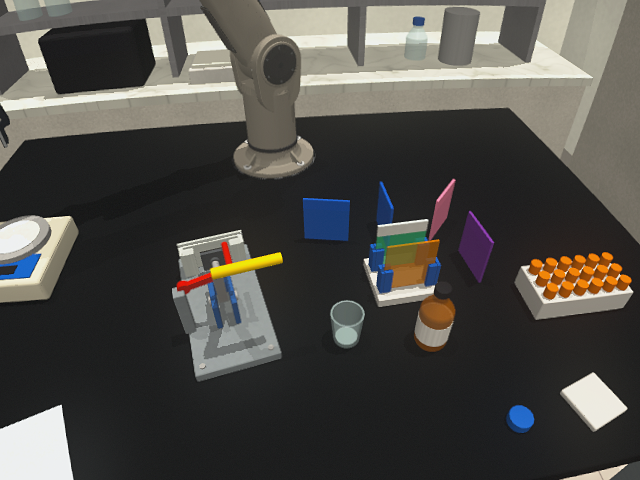

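View pics/side0.png

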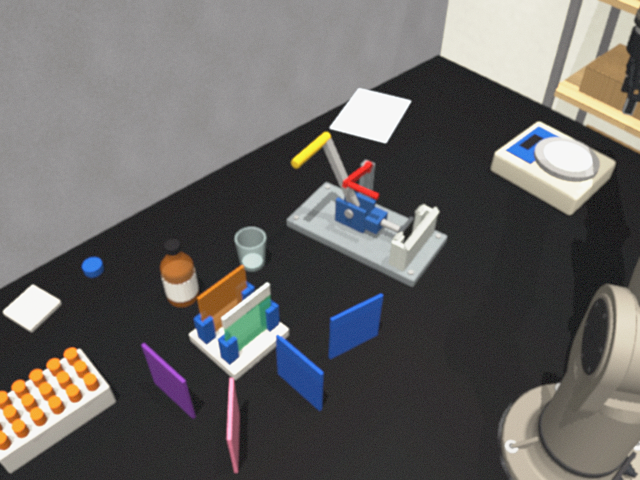

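```bash
cat > h.py <<'E'
import cv2,numpy as np
from station import bot,optics
def ray(n,uv,M=None):
    m=M or optics.camera_model(n);K=np.array([[m['fx'],0,m['cx']],[0,m['fy'],m['cy']],[0,0,1]])
    p=cv2.undistortPoints(np.array(uv,float).reshape(-1,1,2),K,np.array(m['dist'])).reshape(-1,2)
    T=np.array(m['cam_to_world']);d=np.c_[p[:,0],-p[:,1],-np.ones(len(p))]@T[:3,:3].T
    return T[:3,3],d/np.linalg.norm(d,axis=1)[:,None]
def onz(n,uv,z,M=None):
    o,d=ray(n,uv,M);return o+d*((z-o[2])/d[:,2])[:,None]
def tri(rays):
    A=np.zeros((3,3));b=np.zeros(3)
    for o,d in rays:
        P=np.eye(3)-np.outer(d,d);A+=P;b+=P@o
    x=np.linalg.solve(A,b);return x,[float(np.linalg.norm((np.eye(3)-np.outer(d,d))@(x-o))) for o,d in rays]
def proj(n,X,M=None):
    m=M or optics.camera_model(n);K=np.array([[m['fx'],0,m['cx']],[0,m['fy'],m['cy']],[0,0,1]])
    T=np.array(m['cam_to_world']);c=(np.atleast_2d(X)-T[:3,3])@T[:3,:3];c=c*[1,-1,-1]
    return cv2.projectPoints(c,np.zeros(3),np.zeros(3),K,np.array(m['dist']))[0].reshape(-1,2)
def R(q): 
    from scipy.spatial.transform import Rotation as Ro
    return Ro.from_quat([q[1],q[2],q[3],q[0]])
E
python3 - <<'E'
import cv2,numpy as np
s=cv2.imread('pics/scene0.png');d=cv2.imread('pics/side0.png')
def c(im,x,y,w,h):return cv2.resize(im[y:y+h,x:x+w],(400,300),interpolation=cv2.INTER_CUBIC)
M=np.vstack([np.hstack([c(s,355,205,100,75),c(d,190,265,100,75)]),np.hstack([c(s,160,225,133,100),c(d,280,125,180,135)])])
cv2.imwrite('pics/m0.png',M)
E
```

```text
(no output)
```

View pics/m0.png

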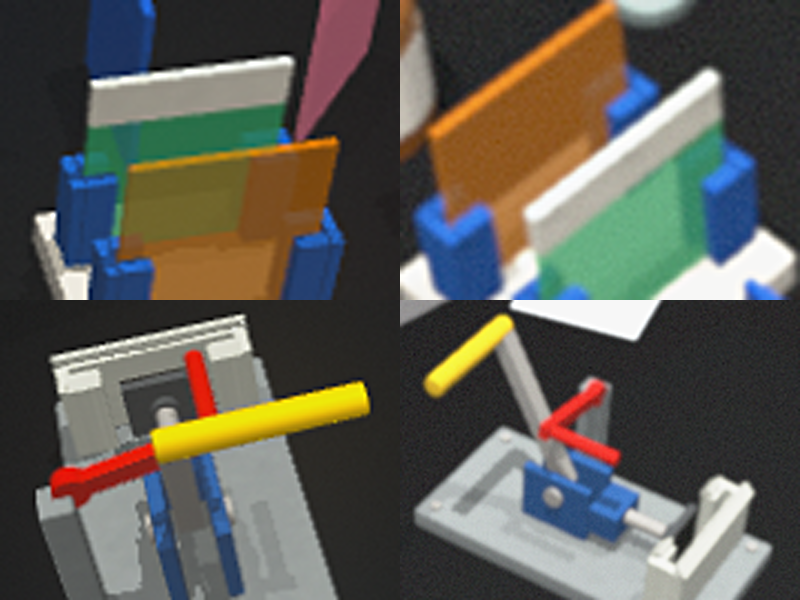

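```bash
python3 - <<'E'
from h import *
np.set_printoptions(precision=4,suppress=True)
def t(n,a,b):
    o,d=ray('scene',[a]);o2,d2=ray('side',[b]);x,e=tri([(o,d[0]),(o2,d2[0])]);print(n,x,np.round(e,4));return x
a=t('plateL-y',(377.5,225.5),(268.8,283));b=t('plate+y',(428,220),(222.5,319.5))
print('len',np.linalg.norm(a-b),'yaw',np.degrees(np.arctan2(*(a-b)[:2])), 'mid',(a+b)/2)
print(onz('scene',[(377.5,225.5),(428,220)],.13),onz('side',[(268.8,283),(222.5,319.5)],.13))
y=t('bar tip',(281,258.5),(295,163));y0=t('bar arm',(211.5,274),(328.6,135));print(np.linalg.norm(y-y0),np.degrees(np.arctan2(-(y-y0)[0],(y-y0)[1])))
t('pin tip',(224.2,244),(377,196))
c=onz('side',[(287,219),(327,186),(446,237),(412,280)],.02)
print(c,[np.linalg.norm(c[i]-c[(i+1)%4]) for i in range(4)])
r=onz('scene',[(197,377),(280,352)],.02);print(r,np.linalg.norm(r[0]-r[1]))
o=bot.get_obs();print(R(o['tool_rot']).as_matrix());
m=optics.camera_model('wrist');print(m['fx'],m['dist']);T=np.eye(4);T[:3,:3]=R(o['tool_rot']).as_matrix();T[:3,3]=o['eef_pos'];print(np.linalg.inv(T)@np.array(m['cam_to_world']))
E
```

```text
plateL-y [0.5065 0.1924 0.1301] [0.0003 0.0003]
plate+y [0.4998 0.294  0.1283] [0.0008 0.0008]
len 0.1018622678310494 yaw 176.1937334307897 mid [0.5032 0.2432 0.1292]
[[0.5066 0.1927 0.13  ]
 [0.5021 0.2938 0.13  ]] [[0.5065 0.192  0.13  ]
 [0.4984 0.294  0.13  ]]
bar tip [0.647 0.007 0.199] [0.0008 0.0008]
bar arm [ 0.6674 -0.0981  0.1993] [0.0016 0.0016]
0.10705364583418064 10.998739196220265
pin tip [ 0.5293 -0.0951  0.1344] [0.0002 0.0002]
[[ 0.6899 -0.007   0.02  ]
 [ 0.7094 -0.1422  0.02  ]
 [ 0.4302 -0.209   0.02  ]
 [ 0.4028 -0.069   0.02  ]] [np.float64(0.1365161528824422), np.float64(0.28707279901926996), np.float64(0.14266002058082958), np.float64(0.29369872291810817)]
[[ 0.7283 -0.1496  0.02  ]
 [ 0.6934 -0.0092  0.02  ]] 0.14463726302758076
[[ 0.8948  0.4464 -0.0008]
 [ 0.4464 -0.8948  0.0015]
 [-0.0001 -0.0017 -1.    ]]
340.39321342375655 [-0.0175  0.      0.      0.      0.    ]
[[-0.0008  0.9578  0.2873  0.0714]
 [ 1.      0.0007  0.0005  0.0005]
 [ 0.0003  0.2873 -0.9578 -0.0694]
 [ 0.      0.      0.      1.    ]]
```

```bash
cat >> h.py <<'E'
from scipy.spatial.transform import Rotation as Ro
def toolR(yaw,tilt=0):  # tool y at yaw deg in world, z down
    c,s=np.cos(np.radians(yaw)),np.sin(np.radians(yaw))
    return Ro.from_matrix(np.array([[-s,c,0],[c,s,0],[0,0,-1.]]).T.T if 0 else np.column_stack([[-s,c,0],[c,s,0],[0,0,-1.]]))
def delta(p,yaw,o=None):
    o=o or bot.get_obs();r=R(o['tool_rot'])
    off=r.inv().apply(np.array(p)-o['eef_pos']);w=(r.inv()*toolR(yaw)).as_rotvec()/np.radians(45)
    print('off',np.round(off,4),'ang',np.round(w,4),'rows',np.linalg.norm(off)/.05,np.linalg.norm(w)*45/8.59)
E
python3 -c "
from h import *
delta([.46,-.13,.36],11)"
```

```text
off [ 0.3536 -0.353  -0.0564] ang [-1.9000e-03 -1.3000e-03 -1.6552e+00] rows 10.055672312617263 8.67107709941362
```

Request:
drive_tool --deltas '[{"gripper":135,"offset":[0.035,-0.035,-0.02],"angular":[0,0,-0.19]},{"gripper":135,"offset":[0.07,-0.07,-0.04],"angular":[0,0,-0.38]},{"gripper":135,"offset":[0.105,-0.105,-0.055],"angular":[0,0,-0.57]},{"gripper":135,"offset":[0.14,-0.14,-0.055],"angular":[0,0,-0.76]},{"gripper":135,"offset":[0.175,-0.175,-0.055],"angular":[0,0,-0.95]}]' --grip_force 60

```text
t: 0.6
eef_pos: [0.378, -0.3742, 0.3595]
tool_rot: [0.001, 0.821, 0.571, 0.0]
contact_force: [1.1, 0.6, -1.3]
gripper_width: 0.469
grasp_force: 0.0
```

```bash
python3 -c "
from h import *
delta([.46,-.13,.36],11)"
```

```text
off [ 0.2575 -0.0082 -0.0007] ang [ 0.0012  0.0012 -0.6977] rows 5.152694411726677 3.6548647753595866
```

Request:
drive_tool --deltas '[{"gripper":135,"offset":[0.05,0,0],"angular":[0,0,-0.17]},{"gripper":135,"offset":[0.1,0,0],"angular":[0,0,-0.35]},{"gripper":135,"offset":[0.15,-0.004,0],"angular":[0,0,-0.53]},{"gripper":135,"offset":[0.2,-0.006,0],"angular":[0,0,-0.7]},{"gripper":135,"offset":[0.25,-0.008,0],"angular":[0,0,-0.7]}]'

```text
t: 1.1
eef_pos: [0.4584, -0.1377, 0.3588]
tool_rot: [0.0, 0.636, 0.771, -0.0]
contact_force: [1.1, -0.4, -0.2]
gripper_width: 0.468
grasp_force: 0.0
```

```bash
python3 - <<'E'
from h import *
import json
m=optics.camera_model('wrist');im=optics.read_camera('wrist');cv2.imwrite('pics/w1.png',im)
import pickle;pickle.dump(m,open('w1.pkl','wb'))
o=np.array([.5925,-.107,0]);c,s=np.cos(np.radians(12)),np.sin(np.radians(12))
f=lambda x,y,z:o+[c*x-s*y,s*x+c*y,z]
print(proj('wrist',[f(-.135,0,.02),f(-.135,.056,.08),f(-.135,-.056,.08)],m), bot.get_obs()['eef_pos'])
delta([.503,.243,.30],3.8)
E
```

```text
[[331.85399395 202.35684588]
 [331.52763209 156.67994949]
 [333.20776481 262.93856543]] [ 0.46110027 -0.12864239  0.35928621]
off [0.3558 0.1144 0.0608] ang [ 0.0034 -0.0045  0.1691] rows 7.573334953299924 0.8863886579292408
```

View pics/w1.png

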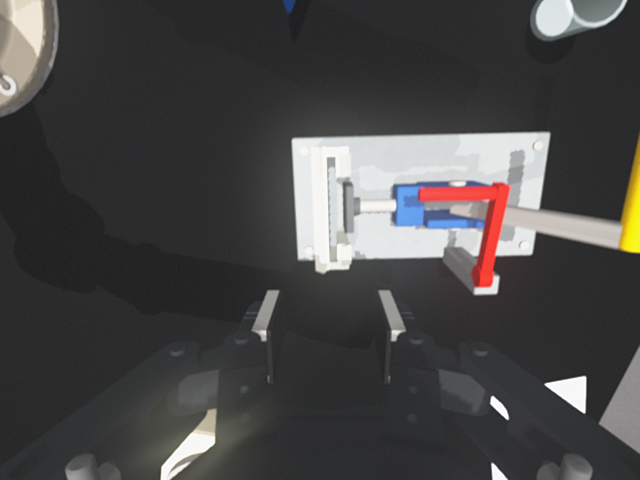

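```bash
python3 - <<'E'
import cv2
im=cv2.imread('pics/w1.png')[130:280,285:385]
cv2.imwrite('pics/w1z.png',cv2.resize(im,None,fx=4,fy=4,interpolation=cv2.INTER_CUBIC))
E
```

```text
(no output)
```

View pics/w1z.png

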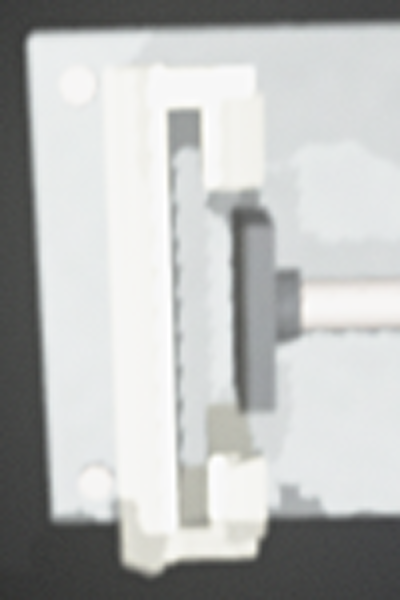

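Request:
drive_tool --deltas '[{"gripper":135,"offset":[0.048,0.014,0],"angular":[0,0,0.03]},{"gripper":135,"offset":[0.094,0.03,0],"angular":[0,0,0.07]},{"gripper":135,"offset":[0.14,0.045,0],"angular":[0,0,0.1]},{"gripper":135,"offset":[0.187,0.06,0],"angular":[0,0,0.14]},{"gripper":135,"offset":[0.234,0.075,0],"angular":[0,0,0.17]}]'

```text
t: 1.65
eef_pos: [0.4883, 0.1057, 0.3588]
tool_rot: [0.0, 0.688, 0.725, -0.0]
contact_force: [1.3, -0.2, -0.7]
gripper_width: 0.478
grasp_force: 0.0
```

```bash
python3 - <<'E'
from h import *
delta([.503,.243,.28],3.8)
E
```

```text
off [0.1364 0.0219 0.0787] ang [-0.      0.0006 -0.0177] rows 3.1796752934214747 0.09279447830986728
```

Request:
drive_tool --deltas '[{"gripper":135,"offset":[0.045,0.007,0.02],"angular":[0,0,-0.01]},{"gripper":135,"offset":[0.091,0.014,0.04],"angular":[0,0,-0.02]},{"gripper":135,"offset":[0.136,0.022,0.06],"angular":[0,0,-0.02]},{"gripper":135,"offset":[0.136,0.022,0.078],"angular":[0,0,-0.02]},{"gripper":135,"offset":[0.136,0.022,0.078],"angular":[0,0,-0.02]}]'

```text
t: 2.15
eef_pos: [0.5015, 0.2416, 0.2779]
tool_rot: [-0.001, 0.681, 0.732, -0.003]
contact_force: [-0.7, -0.4, 0.6]
gripper_width: 0.477
grasp_force: 0.0
```

```bash
python3 - <<'E'
from h import *
import pickle
np.set_printoptions(precision=4,suppress=True)
m=pickle.load(open('w1.pkl','rb'))
uv=[(326.75,157.5),(335.75,157.5),(330.75,261.3),(337.5,261.3)]
for z in (.08,.088):
    p=onz('wrist',uv,z,m);a=p[:2].mean(0);b=p[2:].mean(0);d=a-b
    print(z,'w',np.linalg.norm(p[0]-p[1]),np.linalg.norm(p[2]-p[3]),'mid',(a+b)/2,'len',np.linalg.norm(d),'yaw',np.degrees(np.arctan2(-d[0],d[1])))
c=onz('wrist',[(292,138),(549.5,132),(298,260.5)],.02,m);d=c[1]-c[0];print('base',c,np.linalg.norm(d),np.degrees(np.arctan2(d[1],d[0])),np.linalg.norm(c[2]-c[0]))
m=optics.camera_model('wrist');im=optics.read_camera('wrist');o=bot.get_obs();print(o['t'],o['eef_pos'])
cv2.imwrite('pics/w2.png',im);pickle.dump(m,open('w2.pkl','wb'))
print(proj('wrist',[[.5065,.1924,.13],[.4998,.294,.13]],m))
delta([.503,.243,.169],3.8)
E
```

```text
0.08 w 0.008940339381353095 0.007320655297482838 mid [ 0.4607 -0.1345  0.08  ] len 0.10935385668833633 yaw 12.68704465061359
0.088 w 0.008734921534991377 0.007152452147577625 mid [ 0.4603 -0.1329  0.088 ] len 0.10684128610526471 yaw 12.687044650613636
base [[ 0.4013 -0.0707  0.02  ]
 [ 0.6903 -0.0073  0.02  ]
 [ 0.4325 -0.2162  0.02  ]] 0.295948773371439 12.360357665508129 0.1488697416740537
2.2 [0.5025 0.2406 0.2795]
[[333.6662 319.044 ]
 [335.4014 174.1844]]
off [0.0026 0.001  0.1105] ang [-0.0043  0.002   0.0054] rows 2.209749042341285 0.037429227839325306
```

View pics/w2.png

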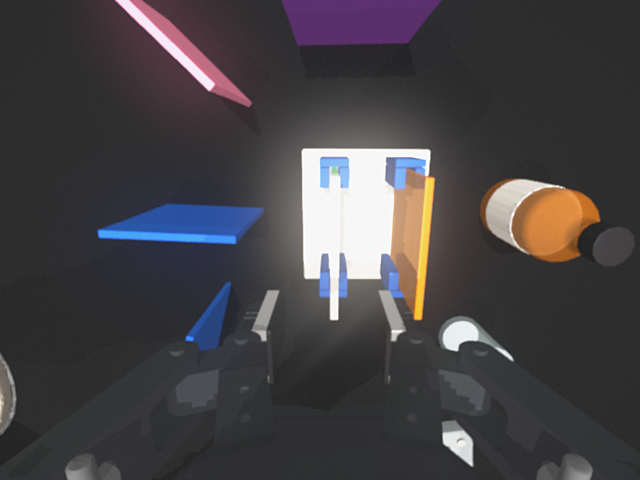

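Request:
drive_tool --deltas '[{"gripper":135,"offset":[0.002,0.001,0.04],"angular":[0,0,0.005]},{"gripper":135,"offset":[0.003,0.001,0.08],"angular":[-0.004,0.002,0.005]},{"gripper":135,"offset":[0.003,0.001,0.11],"angular":[-0.004,0.002,0.005]},{"gripper":135,"offset":[0.003,0.001,0.11],"angular":[-0.004,0.002,0.005]}]'

```text
t: 2.6
eef_pos: [0.5029, 0.2412, 0.1683]
tool_rot: [0.0, 0.684, 0.729, -0.001]
contact_force: [-0.3, -0.5, -0.3]
gripper_width: 0.47
grasp_force: 0.0
```

Request:
drive_tool --deltas '[{"gripper":255,"offset":[0,0,0],"angular":[0,0,0]},{"gripper":255,"offset":[0,0,0],"angular":[0,0,0]},{"gripper":255,"offset":[0,0,0],"angular":[0,0,0]},{"gripper":255,"offset":[0,0,0],"angular":[0,0,0]},{"gripper":255,"offset":[0,0,0],"angular":[0,0,0]}]' --grip_force 50

```text
t: 3.1
eef_pos: [0.5052, 0.2447, 0.1733]
tool_rot: [0.002, 0.684, 0.73, 0.003]
contact_force: [-0.8, -1.0, 8.4]
gripper_width: 0.051
grasp_force: 50.4
```

```bash
python3 - <<'E'
from h import *
o=bot.get_obs();print(o['t'],o['eef_pos'],o['grasp_force'],o['gripper_width'])
delta([.503,.243,.169],3.8)
E
```

```text
3.1 [0.50515667 0.24473369 0.17333138] 50.38420021533966 0.050611351640101644
off [-0.0016 -0.0023  0.0043] ang [ 0.0089 -0.003  -0.0009] rows 0.10279631780894731 0.049563626419371634
```

Request:
drive_tool --deltas '[{"gripper":255,"offset":[0,0,-0.015],"angular":[0,0,0]},{"gripper":255,"offset":[0,0,-0.035],"angular":[0,0,0]},{"gripper":255,"offset":[0,0,-0.065],"angular":[0,0,0]},{"gripper":255,"offset":[0,0,-0.1],"angular":[0,0,0]},{"gripper":255,"offset":[0,0,-0.14],"angular":[0,0,0]}]'

```text
t: 3.6
eef_pos: [0.5028, 0.2439, 0.313]
tool_rot: [0.0, 0.683, 0.73, 0.001]
contact_force: [1.0, 0.4, -0.5]
gripper_width: 0.049
grasp_force: 48.9
```

```bash
python3 - <<'E'
from h import *
import pickle
m=optics.camera_model('wrist');im=optics.read_camera('wrist');o=bot.get_obs();print(o['t'],o['eef_pos'],o['contact_force'],o['gripper_width'])
cv2.imwrite('pics/w3.png',im);pickle.dump((m,o),open('w3.pkl','wb'))
delta([.4607,-.1343,.31],12.5)
E
```

```text
3.65 [0.50505966 0.24609818 0.32039278] [1.60717829 1.76706936 4.07957284] 0.05027977611244922
off [-0.3766 -0.0697  0.0074] ang [ 0.0166 -0.0058 -0.1928] rows 7.662338065624142 1.0141511028680332
```

View pics/w3.png

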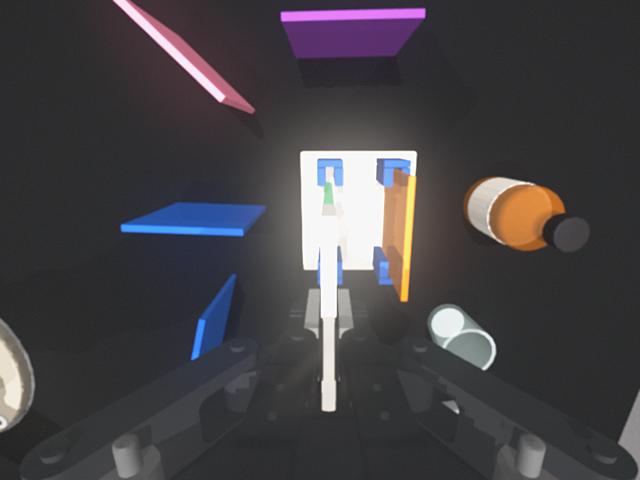

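```bash
python3 - <<'E'
from h import *
import pickle
m,o=pickle.load(open('w3.pkl','rb'))
r=R(o['tool_rot'])
T=np.array(m['cam_to_world'])
# tool pose consistent with camera: use fixed hand-eye
for zt in (.040,.0433,.048):
  X=[[sx*.05,sy*.0025,z] for sx in(1,-1) for sy in (1,-1) for z in (zt,zt+.025,zt+.11)]
  He=np.array([[-.0008,.9578,.2873,.0714],[1,.0007,.0005,.0005],[.0003,.2873,-.9578,-.0694],[0,0,0,1]])
  W=T@np.linalg.inv(He);X=np.c_[X,np.ones(12)]@W.T
  print(zt,np.round(proj('wrist',X[:,:3],m)).tolist())
im=cv2.imread('pics/w3.png')
for y in range(195,225,3):print(y,[im[y,x].tolist() for x in(326,329,332)])
for y in (405,408,411,414):print(y,im[y,328].tolist())
E
```

```text
0.04 [[335.0, 210.0], [334.0, 198.0], [332.0, 177.0], [319.0, 210.0], [321.0, 198.0], [324.0, 177.0], [334.0, 449.0], [333.0, 405.0], [331.0, 318.0], [321.0, 449.0], [322.0, 405.0], [324.0, 318.0]]
0.0433 [[334.0, 208.0], [333.0, 197.0], [332.0, 177.0], [320.0, 208.0], [321.0, 197.0], [324.0, 177.0], [333.0, 443.0], [333.0, 400.0], [331.0, 316.0], [322.0, 443.0], [323.0, 400.0], [324.0, 316.0]]
0.048 [[334.0, 206.0], [333.0, 195.0], [332.0, 176.0], [320.0, 206.0], [321.0, 195.0], [324.0, 176.0], [333.0, 434.0], [333.0, 393.0], [331.0, 313.0], [322.0, 434.0], [323.0, 393.0], [325.0, 313.0]]
195 [[181, 222, 166], [181, 222, 166], [192, 227, 183]]
198 [[181, 221, 164], [182, 223, 168], [184, 223, 169]]
201 [[181, 221, 164], [182, 223, 166], [182, 222, 167]]
204 [[207, 222, 217], [205, 222, 217], [207, 223, 217]]
207 [[216, 222, 227], [217, 223, 228], [216, 223, 227]]
210 [[214, 222, 228], [215, 223, 228], [216, 223, 228]]
213 [[216, 224, 229], [216, 224, 229], [216, 224, 230]]
216 [[249, 249, 248], [249, 249, 248], [249, 249, 248]]
219 [[247, 247, 247], [247, 247, 247], [247, 247, 247]]
222 [[247, 247, 247], [247, 247, 247], [247, 247, 247]]
405 [221, 229, 233]
408 [223, 231, 235]
411 [137, 144, 149]
414 [54, 52, 52]
```

Request:
drive_tool --deltas '[{"gripper":255,"offset":[-0.045,-0.008,0],"angular":[0,0,-0.04]},{"gripper":255,"offset":[-0.09,-0.016,0],"angular":[0,0,-0.08]},{"gripper":255,"offset":[-0.135,-0.025,0],"angular":[0,0,-0.12]},{"gripper":255,"offset":[-0.18,-0.034,0],"angular":[0,0,-0.16]},{"gripper":255,"offset":[-0.225,-0.042,0],"angular":[0,0,-0.19]}]'

```text
t: 4.15
eef_pos: [0.4758, 0.0153, 0.3116]
tool_rot: [0.001, 0.626, 0.78, 0.002]
contact_force: [1.4, 0.4, -1.2]
gripper_width: 0.048
grasp_force: 49.0
```

```bash
python3 - <<'E'
from h import *
delta([.4607,-.1343,.31],12.5)
E
```

```text
off [-0.1429 -0.047   0.0013] ang [ 0.0063 -0.0004 -0.0013] rows 3.0075906956820533 0.0338042860662358
```

Request:
drive_tool --deltas '[{"gripper":255,"offset":[-0.045,-0.015,0],"angular":[0,0,0]},{"gripper":255,"offset":[-0.09,-0.03,0],"angular":[0.003,0,0]},{"gripper":255,"offset":[-0.13,-0.044,0.01],"angular":[0.006,0,0]},{"gripper":255,"offset":[-0.141,-0.047,0.03],"angular":[0.006,0,0]},{"gripper":255,"offset":[-0.141,-0.047,0.05],"angular":[0.006,0,0]}]'

```text
t: 4.65
eef_pos: [0.4606, -0.1339, 0.2608]
tool_rot: [0.001, 0.629, 0.777, -0.0]
contact_force: [0.1, 0.9, -0.7]
gripper_width: 0.047
grasp_force: 49.1
```

Request:
drive_tool --deltas '[{"gripper":255,"offset":[0,0,0],"angular":[0,0,0]},{"gripper":255,"offset":[0,0,0],"angular":[0,0,0]}]'

```text
t: 4.85
eef_pos: [0.461, -0.1304, 0.261]
tool_rot: [-0.001, 0.627, 0.779, 0.0]
contact_force: [-0.2, -0.2, -0.5]
gripper_width: 0.045
grasp_force: 49.0
```

```bash
python3 - <<'E'
from h import *
import pickle
o=bot.get_obs();print(o['t'],o['eef_pos'],o['contact_force'],o['gripper_width'])
delta([.4604,-.1328,.26],12.5,o)
a=optics.read_camera('side');b=optics.read_camera('scene');m=optics.camera_model('wrist');w=optics.read_camera('wrist')
pickle.dump(m,open('w4.pkl','wb'))
for n,i in zip(('side1','scene1','w4'),(a,b,w)):cv2.imwrite(f'pics/{n}.png',i)
c=lambda im,x,y,w,h:cv2.resize(im[y:y+h,x:x+w],(400,400),interpolation=cv2.INTER_CUBIC)
cv2.imwrite('pics/m1.png',np.hstack([c(a,360,160,120,120),c(w,260,120,160,160)]))
X=np.array([.4607,-.1343,0]);s=np.radians(12.5);ey=np.array([-np.sin(s),np.cos(s),0])
P=[X+ey*k*.05+[0,0,z] for k in(1,-1) for z in(.26-.1533,.26-.1533+.11)]
for n in('side','scene','wrist'):print(n,np.round(proj(n,P,m if n=='wrist' else None)).tolist())
E
```

```text
4.85 [ 0.46101002 -0.13037722  0.26104857] [-0.22913461 -0.1804558  -0.45015165] 0.045061470599116166
off [-0.0022 -0.0011  0.001 ] ang [-0.0009 -0.0014 -0.0023] rows 0.05419039320536759 0.01493873221954977
side [[404.0, 230.0], [411.0, 185.0], [428.0, 201.0], [436.0, 156.0]]
scene [[233.0, 228.0], [225.0, 181.0], [183.0, 239.0], [170.0, 192.0]]
wrist [[328.0, 183.0], [328.0, 221.0], [328.0, 320.0], [329.0, 448.0]]
```

View pics/m1.png

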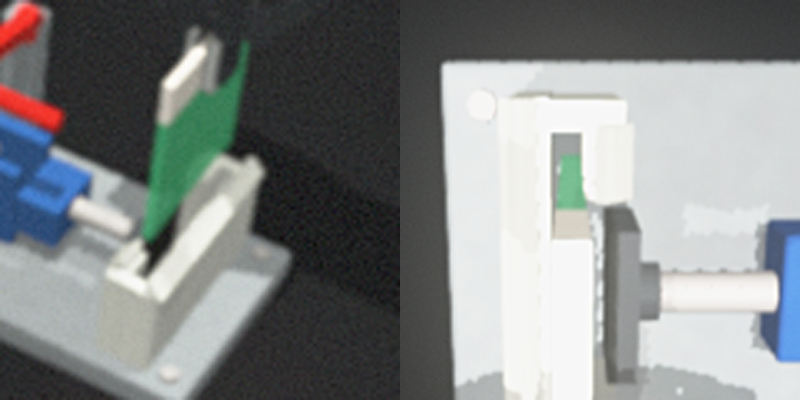

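Request:
drive_tool --deltas '[{"gripper":255,"offset":[0,-0.001,0.015],"angular":[0,0,0]},{"gripper":255,"offset":[0,-0.001,0.03],"angular":[0,0,0]},{"gripper":255,"offset":[0,-0.001,0.045],"angular":[0,0,0]},{"gripper":255,"offset":[0,-0.001,0.06],"angular":[0,0,0]},{"gripper":255,"offset":[0,-0.001,0.075],"angular":[0,0,0]}]'

```text
t: 5.5
eef_pos: [0.4605, -0.1308, 0.1856]
tool_rot: [0.0, 0.627, 0.779, 0.0]
contact_force: [0.1, -0.4, -1.4]
gripper_width: 0.045
grasp_force: 49.1
```

Request:
drive_tool --deltas '[{"gripper":255,"offset":[0,0,0],"angular":[0,0,0]},{"gripper":255,"offset":[0,0,0],"angular":[0,0,0]}]'

```text
t: 5.7
eef_pos: [0.4602, -0.1308, 0.1858]
tool_rot: [-0.001, 0.627, 0.779, 0.0]
contact_force: [0.1, -0.2, -1.1]
gripper_width: 0.046
grasp_force: 49.0
```

Going in freely. Lower the rest slowly.

Request:
drive_tool --deltas '[{"gripper":255,"offset":[0,0,0.004],"angular":[0,0,0]},{"gripper":255,"offset":[0,0,0.007],"angular":[0,0,0]},{"gripper":255,"offset":[0,0,0.01],"angular":[0,0,0]},{"gripper":255,"offset":[0,0,0.012],"angular":[0,0,0]},{"gripper":255,"offset":[0,0,0.012],"angular":[0,0,0]}]'

```text
t: 6.2
eef_pos: [0.4601, -0.1311, 0.1733]
tool_rot: [-0.0, 0.627, 0.779, -0.0]
contact_force: [-0.0, 0.5, 2.2]
gripper_width: 0.049
grasp_force: 49.5
```

Request:
drive_tool --deltas '[{"gripper":255,"offset":[0,0,0.002],"angular":[0,0,0]},{"gripper":255,"offset":[0,0,0.002],"angular":[0,0,0]}]'

```text
t: 6.4
eef_pos: [0.4608, -0.131, 0.1732]
tool_rot: [0.0, 0.627, 0.779, -0.0]
contact_force: [-5.8, 2.1, 23.5]
gripper_width: 0.047
grasp_force: 52.9
```

Request:
drive_tool --deltas '[{"gripper":255,"offset":[0,0,-0.002],"angular":[0,0,0]},{"gripper":110,"offset":[0,0,-0.002],"angular":[0,0,0]},{"gripper":110,"offset":[0,0,-0.002],"angular":[0,0,0]},{"gripper":110,"offset":[0,0,-0.002],"angular":[0,0,0]},{"gripper":110,"offset":[0,0,-0.002],"angular":[0,0,0]}]'

```text
t: 6.9
eef_pos: [0.4595, -0.1311, 0.1728]
tool_rot: [-0.001, 0.627, 0.779, -0.0]
contact_force: [-0.8, -0.1, 0.1]
gripper_width: 0.567
grasp_force: 0.0
```

Request:
drive_tool --deltas '[{"gripper":110,"offset":[0,0,-0.02],"angular":[0,0,0]},{"gripper":110,"offset":[0,0,-0.05],"angular":[0,0,0]},{"gripper":110,"offset":[0,0,-0.09],"angular":[0,0,0]},{"gripper":110,"offset":[0,0,-0.13],"angular":[0,0,0]},{"gripper":110,"offset":[0,0,-0.13],"angular":[0,0,0]}]'

```text
t: 7.4
eef_pos: [0.4625, -0.1313, 0.308]
tool_rot: [0.003, 0.627, 0.779, 0.002]
contact_force: [-0.1, -0.6, -0.0]
gripper_width: 0.565
grasp_force: 0.0
```

```bash
python3 - <<'E'
from h import *
import pickle
o=bot.get_obs();print(o['t'],o['eef_pos'],o['contact_force'],o['gripper_width'])
a=optics.read_camera('side');b=optics.read_camera('scene');m=optics.camera_model('wrist');w=optics.read_camera('wrist')
pickle.dump((m,o),open('w5.pkl','wb'))
for n,i in zip(('side2','scene2','w5'),(a,b,w)):cv2.imwrite(f'pics/{n}.png',i)
c=lambda im,x,y,w,h:cv2.resize(im[y:y+h,x:x+w],(400,300),interpolation=cv2.INTER_CUBIC)
cv2.imwrite('pics/m2.png',np.vstack([np.hstack([c(a,320,130,160,120),c(b,160,190,160,120)]),np.hstack([c(w,260,100,240,180),c(w,0,0,640,480)])]))
X=np.array([.4607,-.1343,0]);s=np.radians(12.5);ex=np.array([np.cos(s),np.sin(s),0]);ey=np.array([-np.sin(s),np.cos(s),0]);O=X+.135*ex
P=[X+ey*k*.05+[0,0,.13] for k in(1,-1)]+[O-.036*ex+ey*(-.06+.085*np.cos(.1))+[0,0,.12+.085*np.sin(.1)]]
for n in('side','scene','wrist'):print(n,np.round(proj(n,P,m if n=='wrist' else None)).tolist())
print(O,P[2])
E
```

```text
7.4 [ 0.4624953  -0.13130348  0.30802965] [-0.10478268 -0.58121369 -0.03021196] 0.5650428904968254
side [[405.0, 221.0], [430.0, 192.0], [366.0, 194.0]]
scene [[232.0, 218.0], [180.0, 229.0], [228.0, 255.0]]
wrist [[330.0, 179.0], [331.0, 307.0], [466.0, 214.0]]
[ 0.59249996 -0.10508065  0.        ] [ 0.55203422 -0.08887966  0.12848584]
```

View pics/m2.png

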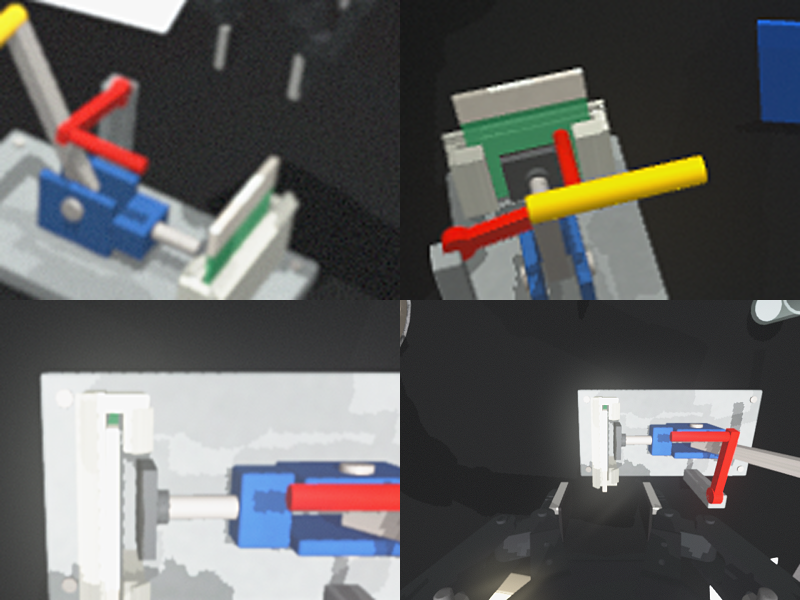

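```bash
python3 - <<'E'
from h import *
o=bot.get_obs();print(np.round(o['q'],2))
delta([.552,-.089,.26],102.5,o);delta([.552,-.089,.26],-77.5,o)
E
```

```text
[ 0.64  0.2  -0.55  1.98  0.12  1.    0.25]
off [0.0214 0.0995 0.0423] ang [-9.0000e-04 -3.2000e-03 -2.0038e+00] rows 2.2055141826716973 10.497411393281142
off [0.0214 0.0995 0.0423] ang [-3.2000e-03  9.0000e-04  1.9962e+00] rows 2.2055141826716973 10.45720494610431
```

Request:
drive_tool --deltas '[{"gripper":110,"offset":[0.005,0.03,0],"angular":[0,0,-0.19]},{"gripper":110,"offset":[0.01,0.06,0.01],"angular":[0,0,-0.38]},{"gripper":110,"offset":[0.015,0.09,0.02],"angular":[0,0,-0.57]},{"gripper":110,"offset":[0.02,0.1,0.03],"angular":[0,0,-0.76]},{"gripper":110,"offset":[0.02,0.1,0.04],"angular":[0,0,-0.95]}]'

```text
t: 8.05
eef_pos: [0.5538, -0.0882, 0.2605]
tool_rot: [-0.002, 0.296, 0.955, 0.001]
contact_force: [-0.4, -0.8, -0.0]
gripper_width: 0.569
grasp_force: 0.0
```

Request:
drive_tool --deltas '[{"gripper":110,"offset":[0,0,0],"angular":[0,0,-0.19]},{"gripper":110,"offset":[0,0,0],"angular":[0,0,-0.38]},{"gripper":110,"offset":[0,0,0],"angular":[0,0,-0.57]},{"gripper":110,"offset":[0,0,0],"angular":[0,0,-0.76]},{"gripper":110,"offset":[0,0,0],"angular":[0,0,-0.95]}]'

```text
t: 8.55
eef_pos: [0.5523, -0.0901, 0.2609]
tool_rot: [-0.002, -0.072, 0.997, 0.001]
contact_force: [0.1, 0.9, 0.0]
gripper_width: 0.574
grasp_force: 0.0
```

```bash
python3 - <<'E'
from h import *
import pickle
o=bot.get_obs();print(np.round(o['q'],2),o['eef_pos'],o['contact_force'])
delta([.552,-.089,.188],102.5,o)
a=optics.read_camera('side');m5,_=pickle.load(open('w5.pkl','rb'));w=cv2.imread('pics/w5.png')
def red(im):
    h=cv2.cvtColor(im,cv2.COLOR_BGR2HSV);return ((h[...,0]<6)|(h[...,0]>174))&(h[...,1]>180)&(h[...,2]>80)
k=red(w);ys,xs=np.nonzero(k)
# pin tip: leftmost red in w5; pin centre per column
x0=xs.min();print('tip col',x0,[(c,ys[(xs==c)].min(),ys[xs==c].max()) for c in(x0+3,x0+15,x0+25,x0+35)])
print(proj('wrist',[[.552,-.089,.134],[.5286,-.0941,.134]],m5))
E
```

```text
[ 0.7   0.46 -0.83  1.83  0.39  1.03  1.42] [ 0.55227139 -0.09008945  0.26092132] [0.1079295  0.91119076 0.00907174]
off [-0.0002  0.0009  0.0729] ang [ 0.0034 -0.0056 -0.0951] rows 1.4585993367967631 0.49913233866991996
tip col 436 [(np.int64(439), np.int64(224), np.int64(224)), (np.int64(451), np.int64(212), np.int64(224)), (np.int64(461), np.int64(212), np.int64(224)), (np.int64(471), np.int64(211), np.int64(224))]
[[468.36552169 215.54897715]
 [435.12216918 215.5269337 ]]
```

Request:
drive_tool --deltas '[{"gripper":110,"offset":[0,0,0.025],"angular":[0,0,-0.05]},{"gripper":110,"offset":[0,0,0.05],"angular":[0,0,-0.095]},{"gripper":110,"offset":[0,0,0.073],"angular":[0.003,-0.005,-0.095]},{"gripper":110,"offset":[0,0,0.073],"angular":[0.003,-0.005,-0.095]}]'

```text
t: 9.0
eef_pos: [0.5503, -0.0901, 0.1858]
tool_rot: [-0.003, -0.105, 0.995, 0.001]
contact_force: [-0.7, 0.1, 0.4]
gripper_width: 0.565
grasp_force: 0.0
```

Request:
drive_tool --deltas '[{"gripper":255,"offset":[0,0,0],"angular":[0,0,0]},{"gripper":255,"offset":[0,0,0],"angular":[0,0,0]},{"gripper":255,"offset":[0,0,0],"angular":[0,0,0]},{"gripper":255,"offset":[0,0,0],"angular":[0,0,0]}]' --grip_force 25

```text
t: 9.4
eef_pos: [0.5536, -0.0894, 0.191]
tool_rot: [0.002, -0.106, 0.994, -0.0]
contact_force: [-0.5, 3.2, 1.5]
gripper_width: 0.125
grasp_force: 25.3
```

```bash
python3 - <<'E'
from h import *
o=bot.get_obs();print(o['t'],o['eef_pos'],o['contact_force'],o['gripper_width']*85)
for a in (.17,.35,.55,.75,.95,1.15,1.35,1.55,1.75,1.95,2.15,2.35):print(a,np.round([.085*(np.cos(a)-np.cos(.17)),-.085*(np.sin(a)-np.sin(.17))],3))
E
```

```text
9.4 [ 0.55361986 -0.08937805  0.19097248] [-0.49533057  3.21398062  1.47180626] 10.625858430572285
0.17 [ 0. -0.]
0.35 [-0.004 -0.015]
0.55 [-0.011 -0.03 ]
0.75 [-0.022 -0.044]
0.95 [-0.034 -0.055]
1.15 [-0.049 -0.063]
1.35 [-0.065 -0.069]
1.55 [-0.082 -0.071]
1.75 [-0.099 -0.069]
1.95 [-0.115 -0.065]
2.15 [-0.13  -0.057]
2.35 [-0.144 -0.046]
```

Request:
drive_tool --deltas '[{"gripper":255,"offset":[0,-0.004,-0.015],"angular":[0,0,0]},{"gripper":255,"offset":[0,-0.011,-0.03],"angular":[0,0,0]},{"gripper":255,"offset":[0,-0.022,-0.044],"angular":[0,0,0]},{"gripper":255,"offset":[0,-0.034,-0.055],"angular":[0,0,0]},{"gripper":255,"offset":[0,-0.049,-0.063],"angular":[0,0,0]}]'

```text
t: 9.9
eef_pos: [0.5636, -0.1351, 0.256]
tool_rot: [0.002, -0.107, 0.994, 0.001]
contact_force: [-4.4, 8.7, 12.2]
gripper_width: 0.126
grasp_force: 25.5
```

Request:
drive_tool --deltas '[{"gripper":255,"offset":[0,-0.016,-0.006],"angular":[0,0,0]},{"gripper":255,"offset":[0,-0.033,-0.008],"angular":[0,0,0]},{"gripper":255,"offset":[0,-0.05,-0.006],"angular":[0,0,0]},{"gripper":255,"offset":[0,-0.066,-0.002],"angular":[0,0,0]},{"gripper":255,"offset":[0,-0.081,0.006],"angular":[0,0,0]}]'

```text
t: 10.4
eef_pos: [0.5813, -0.2186, 0.2477]
tool_rot: [0.003, -0.105, 0.994, -0.001]
contact_force: [4.5, 3.2, 1.7]
gripper_width: 0.128
grasp_force: 25.5
```

Request:
drive_tool --deltas '[{"gripper":255,"offset":[0,-0.007,0.005],"angular":[0,0,0]},{"gripper":255,"offset":[0,-0.014,0.011],"angular":[0,0,0]},{"gripper":255,"offset":[0,-0.014,0.011],"angular":[0,0,0]}]'

```text
t: 10.7
eef_pos: [0.5839, -0.2326, 0.2348]
tool_rot: [0.002, -0.105, 0.994, -0.001]
contact_force: [6.6, 0.0, 2.2]
gripper_width: 0.13
grasp_force: 25.5
```

```bash
python3 - <<'E'
from h import *
o=bot.get_obs();print(o['t'],o['eef_pos'],o['contact_force'],o['gripper_width']*85)
s=np.radians(12.5);ex=np.array([np.cos(s),np.sin(s),0]);ey=np.array([-np.sin(s),np.cos(s),0]);O=np.array([.5925,-.1051,0])
d=o['eef_pos']-O;print(d@ex,d@ey+.06,d[2]-.054-.12,np.arctan2(d[2]-.174,d@ey+.06))
E
```

```text
10.7 [ 0.58394043 -0.23260317  0.23483535] [6.64043211 0.0494807  2.17575865] 11.060048602569738
-0.03595341120376863 -0.06262820654105962 0.06083534648801667 2.370714840568957
```

Request:
drive_tool --deltas '[{"gripper":110,"offset":[0,0,0],"angular":[0,0,0]},{"gripper":110,"offset":[0,0,0],"angular":[0,0,0]},{"gripper":110,"offset":[0,0,0],"angular":[0,0,0]},{"gripper":110,"offset":[0,0,-0.03],"angular":[0,0,0]},{"gripper":110,"offset":[0,0,-0.075],"angular":[0,0,0]}]'

```text
t: 11.2
eef_pos: [0.5809, -0.2312, 0.3088]
tool_rot: [-0.002, -0.106, 0.994, 0.001]
contact_force: [0.3, -0.8, 0.4]
gripper_width: 0.572
grasp_force: 0.0
```

```bash
python3 - <<'E'
from h import *
o=bot.get_obs();print(o['t'],o['eef_pos'],o['contact_force'],o['gripper_width']*85)
delta([.6555,-.036,.32],12.5,o)
a=optics.read_camera('side');b=optics.read_camera('scene');cv2.imwrite('pics/side3.png',a);cv2.imwrite('pics/scene3.png',b)
def red(im):
    h=cv2.cvtColor(im,cv2.COLOR_BGR2HSV);return ((h[...,0]<6)|(h[...,0]>174))&(h[...,1]>180)&(h[...,2]>80)
s=np.radians(12.5);ex=np.array([np.cos(s),np.sin(s),0]);ey=np.array([-np.sin(s),np.cos(s),0]);O=np.array([.5925,-.1051,0])
A=2.37;P=[O+x*ex+ey*(-.06+.085*np.cos(A))+[0,0,.12+.085*np.sin(A)] for x in(-.06,.005)]
for n,im in(('side',a),('scene',b)):
    ys,xs=np.nonzero(red(im));print(n,xs.min(),xs.max(),ys.min(),ys.max(),np.round(proj(n,P)).tolist())
    for u,v in np.round(proj(n,np.mean(P,0))).astype(int):print(im[v,u])
E
```

```text
11.2 [ 0.58085464 -0.23121467  0.30879594] [ 0.32754554 -0.76020201  0.35790893] 48.60730470937239
off [-0.1139  0.1752 -0.0113] ang [-0.0022 -0.0059  1.9915] rows 4.185987460911099 10.432619313412626
side 364 416 127 171 [[415.0, 140.0], [387.0, 129.0]]
[ 39  46 179]
scene 129 189 242 293 [[136.0, 243.0], [137.0, 269.0]]
[ 13  20 117]
```

Request:
drive_tool --deltas '[{"gripper":110,"offset":[-0.023,0.035,-0.011],"angular":[0,0,0.19]},{"gripper":110,"offset":[-0.046,0.07,-0.011],"angular":[0,0,0.38]},{"gripper":110,"offset":[-0.069,0.105,-0.011],"angular":[0,0,0.57]},{"gripper":110,"offset":[-0.092,0.14,-0.011],"angular":[0,0,0.76]},{"gripper":110,"offset":[-0.114,0.175,-0.011],"angular":[0,0,0.95]}]'

```text
t: 11.8
eef_pos: [0.6577, -0.0346, 0.3217]
tool_rot: [0.001, 0.267, 0.964, -0.001]
contact_force: [-0.6, -0.1, -0.1]
gripper_width: 0.57
grasp_force: 0.0
```

Request:
drive_tool --deltas '[{"gripper":110,"offset":[0,0,0],"angular":[0,0,0.19]},{"gripper":110,"offset":[0,0,0],"angular":[0,0,0.38]},{"gripper":110,"offset":[0,0,0],"angular":[0,0,0.57]},{"gripper":110,"offset":[0,0,0],"angular":[0,0,0.76]},{"gripper":110,"offset":[0,0,0],"angular":[0,0,0.95]}]'

```text
t: 12.3
eef_pos: [0.6573, -0.0361, 0.3216]
tool_rot: [0.001, 0.6, 0.8, -0.0]
contact_force: [-0.1, -0.3, -1.5]
gripper_width: 0.569
grasp_force: 0.0
```

```bash
python3 - <<'E'
from h import *
o=bot.get_obs();print(o['t'],o['eef_pos'],np.round(o['q'],2))
m=optics.camera_model('wrist');w=optics.read_camera('wrist');cv2.imwrite('pics/w6.png',w)
h=cv2.cvtColor(w,cv2.COLOR_BGR2HSV);k=(h[...,0]>22)&(h[...,0]<34)&(h[...,1]>170)&(h[...,2]>90)
ys,xs=np.nonzero(k);print(len(xs),xs.min(),xs.max(),ys.min(),ys.max())
for r in range(ys.min()+5,ys.max(),25):print(r,onz('wrist',[((xs[ys==r].min()+xs[ys==r].max())/2,r)],.203,m).round(4))
delta([.6555,-.036,.254],12.5,o)
E
```

```text
12.3 [ 0.65725126 -0.03611851  0.32159899] [ 0.32  0.48 -0.52  1.55  0.25  1.17  0.04]
4708 308 346 191 363
196 [[0.6452 0.0057 0.203 ]]
221 [[ 0.6483 -0.0082  0.203 ]]
246 [[ 0.6514 -0.0227  0.203 ]]
271 [[ 0.6548 -0.0377  0.203 ]]
296 [[ 0.6582 -0.0536  0.203 ]]
321 [[ 0.6617 -0.0703  0.203 ]]
346 [[ 0.6656 -0.0877  0.203 ]]
off [ 0.0007 -0.0017  0.0676] ang [0.0014 0.0025 0.0836] rows 1.3524354487680263 0.4383304399689202
```

Request:
drive_tool --deltas '[{"gripper":110,"offset":[0.001,-0.0025,0.03],"angular":[0,0,0.083]},{"gripper":110,"offset":[0.001,-0.0025,0.055],"angular":[0,0,0.083]},{"gripper":110,"offset":[0.001,-0.0025,0.067],"angular":[0,0,0.083]},{"gripper":110,"offset":[0.001,-0.0025,0.067],"angular":[0,0,0.083]}]'

```text
t: 12.75
eef_pos: [0.6541, -0.036, 0.253]
tool_rot: [-0.0, 0.623, 0.783, -0.001]
contact_force: [0.1, 0.2, -0.3]
gripper_width: 0.569
grasp_force: 0.0
```

Request:
drive_tool --deltas '[{"gripper":255,"offset":[0,0,0],"angular":[0,0,0]},{"gripper":255,"offset":[0,0,0],"angular":[0,0,0]},{"gripper":255,"offset":[0,0,0],"angular":[0,0,0]},{"gripper":255,"offset":[0,0,0],"angular":[0,0,0]}]' --grip_force 60

```text
t: 13.15
eef_pos: [0.6559, -0.0355, 0.2568]
tool_rot: [0.002, 0.623, 0.782, 0.001]
contact_force: [-0.5, 0.0, 5.5]
gripper_width: 0.188
grasp_force: 58.7
```

```bash
python3 - <<'E'
from h import *
o=bot.get_obs();print(o['t'],o['eef_pos'],o['contact_force'],o['gripper_width']*85)
for a in np.arange(.1,1.11,.1):print(round(a,2),np.round([.16*(np.sin(.5-a)-np.sin(.5)),-.16*(np.cos(.5-a)-np.cos(.5))],4))
E
```

```text
13.15 [ 0.65594345 -0.03550617  0.25675912] [-0.4842294   0.0422132   5.47275509] 16.01439664022599
0.1 [-0.0144 -0.007 ]
0.2 [-0.0294 -0.0124]
0.3 [-0.0449 -0.0164]
0.4 [-0.0607 -0.0188]
0.5 [-0.0767 -0.0196]
0.6 [-0.0927 -0.0188]
0.7 [-0.1085 -0.0164]
0.8 [-0.124  -0.0124]
0.9 [-0.139 -0.007]
1.0 [-0.1534 -0.    ]
1.1 [-0.1671  0.0084]
```

Request:
drive_tool --deltas '[{"gripper":255,"offset":[0,-0.0144,-0.007],"angular":[0,0,0]},{"gripper":255,"offset":[0,-0.0294,-0.0124],"angular":[0,0,0]},{"gripper":255,"offset":[0,-0.0449,-0.0164],"angular":[0,0,0]},{"gripper":255,"offset":[0,-0.0607,-0.0188],"angular":[0,0,0]},{"gripper":255,"offset":[0,-0.0767,-0.0196],"angular":[0,0,0]}]'

```text
t: 13.65
eef_pos: [0.5857, -0.051, 0.2798]
tool_rot: [0.007, 0.623, 0.782, 0.007]
contact_force: [8.5, 4.6, 21.8]
gripper_width: 0.188
grasp_force: 59.6
```

Request:
drive_tool --deltas '[{"gripper":255,"offset":[0,-0.016,0.0008],"angular":[0,0,0]},{"gripper":255,"offset":[0,-0.0318,0.0032],"angular":[0,0,0]},{"gripper":255,"offset":[0,-0.0473,0.0072],"angular":[0,0,0]},{"gripper":255,"offset":[0,-0.0623,0.0126],"angular":[0,0,0]}]'

```text
t: 14.05
eef_pos: [0.5241, -0.0646, 0.2662]
tool_rot: [0.006, 0.623, 0.782, 0.006]
contact_force: [6.4, 5.5, 9.5]
gripper_width: 0.185
grasp_force: 65.2
```

Request:
drive_tool --deltas '[{"gripper":255,"offset":[0,-0.0144,0.007],"angular":[0,0,0]},{"gripper":255,"offset":[0,-0.022,0.0113],"angular":[0,0,0]},{"gripper":255,"offset":[0,-0.022,0.0113],"angular":[0,0,0]},{"gripper":255,"offset":[0,-0.022,0.0113],"angular":[0,0,0]}]'

```text
t: 14.45
eef_pos: [0.5011, -0.0698, 0.253]
tool_rot: [0.004, 0.623, 0.782, 0.004]
contact_force: [4.0, 4.4, 8.1]
gripper_width: 0.187
grasp_force: 67.7
```

```bash
python3 - <<'E'
from h import *
o=bot.get_obs();print(o['t'],o['eef_pos'],o['contact_force'],o['gripper_width']*85)
s=np.radians(12.5);ex=np.array([np.cos(s),np.sin(s),0]);O=np.array([.5925,-.1051,0]);d=o['eef_pos']-O
x,z=d@ex,d[2]-.0555-.06;print(x,z,np.hypot(x,z),'lever',.5-np.arctan2(x,z))
a=optics.read_camera('side');b=optics.read_camera('scene');w=optics.read_camera('wrist')
c=lambda im,x,y,w,h:cv2.resize(im[y:y+h,x:x+w],(400,300),interpolation=cv2.INTER_CUBIC)
cv2.imwrite('pics/m4.png',np.vstack([np.hstack([c(a,320,110,160,120),c(b,120,180,160,120)]),np.hstack([c(w,0,0,640,480),c(a,0,0,640,480)])]))
E
```

```text
14.45 [ 0.50109686 -0.0698104   0.25302395] [3.95544725 4.43556006 8.05551548] 15.885100763478931
-0.08159845106110229 0.1375239466995004 0.15990979685866072 lever 1.0355080096326668
```

View pics/m4.png

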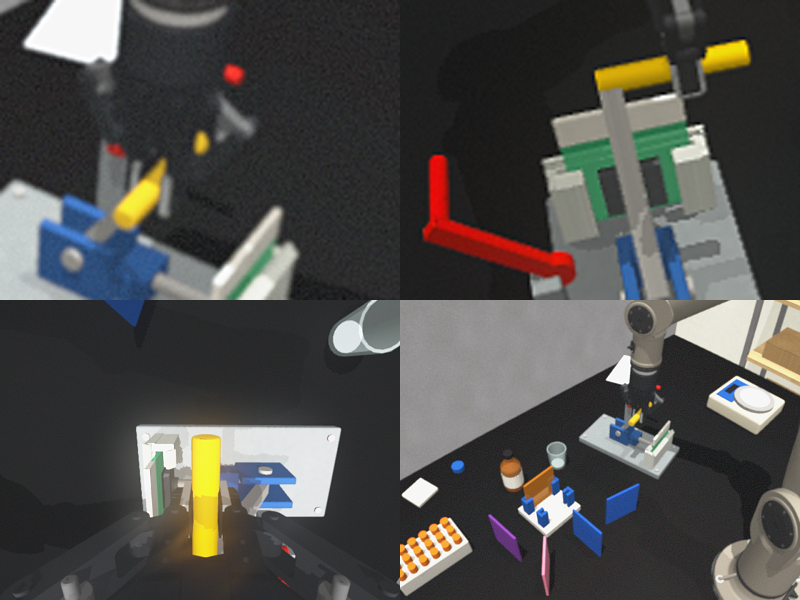

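Request:
drive_tool --deltas '[{"gripper":255,"offset":[0,-0.003,0.002],"angular":[0,0,0]},{"gripper":255,"offset":[0,-0.003,0.002],"angular":[0,0,0]},{"gripper":255,"offset":[0,-0.003,0.002],"angular":[0,0,0]}]'

```text
t: 14.9
eef_pos: [0.4988, -0.0703, 0.2516]
tool_rot: [0.005, 0.623, 0.782, 0.004]
contact_force: [3.7, 5.2, 11.0]
gripper_width: 0.19
grasp_force: 68.1
```

```bash
python3 - <<'E'
from h import *
o=bot.get_obs();print(o['t'],o['eef_pos'],o['contact_force'])
print(bot.hand_in())
E
```

```text
14.9 [ 0.49883999 -0.0702701   0.25163371] [ 3.73758348  5.16130106 10.97981776]
the job is handed in; nothing more can be done
None
```

I handed the job in at 14.9 s: the green plate stands in the clamp slot, the catch is flipped over to about 2.37 rad, and the lever is held fully pulled at about 1.04 rad or slightly more; the hand-in gave no verdict.

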